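Clear the dividing fixture and index it to the third stop

TASK

A steel vee block has been left on the dividing fixture's wooden board, in the path of the index arm: lift it away first and put it in the shallow metal tray. Then take the black wing grip of the dial and turn it clockwise (seen from above), counting the clicks, until it has dropped into its third stop; do not run past that stop. Finish while still holding the grip firmly between the fingers with the dial settled in that stop, and leave all the other tools and parts where they lie.

Things in the scene. Friction and masses are not known exactly. Their poses are not given: they have to be found in the camera images.
- knob_grip (a point): On the dial's vertical axis, half-way up its black wing grip, z about 85 mm: an upright bar 44 mm long (this point's x), 16 mm thick (its y), its top 18 mm above this point. It stands on a steel dial 96 mm across, whose top is 24 mm below this point. The dial only turns.
- index_tip (a point): Tip of the steel index arm that turns with the dial: 10 mm wide, 7 mm thick, running from the dial along the wing grip's +x to 105 mm from the axis, at z about 55 mm, over the wooden board (z = 40 mm). Four dark lines in the wood just beyond the tip's path mark the four stops, in the order in which the arm passes them; the vee block may hide some.
- index_knob (a joint): Dial angle, rad, growing clockwise from above, 0 to 1.80. Starts at 0.02 to 0.20, free up to 0.25. Ridges pass a spring plunger at 0.42, 0.78, 1.14, 1.50; past each the dial drops with a click into a stop: 0.60 first, 0.96 second, 1.32 third, 1.68 fourth (free play 0.02). Each ridge takes about 0.2 N m, then drives the dial on into the stop; friction 0.01 N m.
- index_base: The fixed wooden board of the fixture: 240 mm (its x) by 270 mm (its y), 40 mm high, origin at the centre of its underside. The dial's axis is 35 mm from the centre towards -y. At dial angle q the arm points 2.269 - q rad counter-clockwise from its x. The plunger's housing (34 by 36 mm, top at z = 64 mm) stands 80 mm from the axis towards -y.
- vee_center (a point): Centre, half-way up, of the loose steel vee block: 34 mm wide (its x), 50 mm long (its y), 55 mm high, flat upright sides, a groove along its top 18 mm deep; about 0.45 kg. It starts upright on the wooden board (this point at z = 67.5 mm), where the index arm would run into it before the third stop.
- vee_block: The same vee block; origin at the centre of its underside.
- tray_in (a point): Centre of the inner floor of the shallow metal tray (floor 6 mm or less above the bench). The tray is fixed, outside 150 mm (its x) by 200 mm (its y), 28 mm high, walls 6 mm. A steel ring lies in its -y half; the +y half is empty.
- collar: Bystander, not to be moved: a plain steel ring, 40 mm across and 18 mm high, lying in the tray near its -y end.
- bushing: Bystander, not to be moved: a small steel ring, 26 mm across and 22 mm high, standing on the wooden block near its front right corner.
- file: Bystander, not to be moved: a flat steel file with a wooden handle, 290 mm long, 22 mm high at most, lying on the bench; origin 10 mm from the middle of its length towards the tip, x towards the tip.
- hammer: Bystander, not to be moved: a hammer with a wooden handle, 260 mm long, lying on the bench; head at its +x end.
- screwdriver: Bystander, not to be moved: a screwdriver with a black handle, 200 mm long, lying on the bench.
- tin: Bystander, not to be moved: a closed round metal tin, 68 mm across and 50 mm high, standing on the bench.
There are look-alikes about, which are no part of the job. What is meant by the vee_block is not orange or yellow, and is the larger of those in its own colour.

How it is judged:
By the outcome, as a careful person would: the job done as asked, in the order asked, and still so for the second after the job is handed in, while the arm keeps its last pose, push and grip.
It also fails if it takes over 54 s, if anything falls off the work surface, if the arm or the gripper's body presses on something with over 40 N, if the wrist force passes 120 N, or if a joint passes its speed limit or range.

ROBOT

A 7-joint arm with a two-finger parallel gripper is mounted at the origin on the work surface. World frame = base frame: x ahead of the robot, y to its left, z up, the work surface at z = 0. Lengths are in m, angles in rad, forces in N, time in s.
With the tool pointing down it reaches from about 0.425 to 0.875 m from the base axis. Payload 4.7 kg.
Tool frame: the origin (TCP) lies on the mounting face of the last link; the fingertips stand 173 mm ahead of it and the grasp point (between the pads) lies manip.pinch_z ahead of it (manip.pinch_z is the distance from the TCP to the grasp point, in m); z points along the fingers, y is the line along which they close (so a half turn about z gives the same grasp; the last joint's range is limited). The gripper opens to 85 mm and grips with 20 to 120 N. Pads are 22 mm wide; open, the fingers measure 114 mm over their backs; the gripper's body (76 mm by 85 mm) begins 54 mm behind the grasp point. The pads swing forward as they close: fully open they stand 13 mm farther back than shut.
Start: joints at [1.308, 0.321, -0.07, 1.45, 0.023, 1.371, -0.057], TCP at [0.178, -0.625, 0.405] pointing down, gripper open.
Joint ranges: [-2.86, 2.86], [-0.3, 2.09], [-1.38, 1.24], [0.06, 2.45], [-1.56, 4.7], [0.09, 2.05], [-2.69, 2.69]. Speed limits (rad/s): [2.57, 2.57, 3.14, 3.14, 3.14, 3.14, 3.14].

INTERFACE

Orientations are given as a rotation vector (axis times angle).
In Python, from workcell import state, eyes, ticket, manip gives the robot as it stands.
- The arm moves only by the tool move_arm, never from a script. Its argument "rows" is a list of rows, each a list of 7 numbers: the opening, from 0 (shut) to 1 (fully open), then the shift along the world's x, y, z in m, then the turn, a rotation vector about the world's x, y, z in degrees. In form: [[claw, x, y, z, ax, ay, az], ...]. A call has 1 to 5 rows; each row shifts and turns the commanded pose from where the row before left it; what a row does not reach is not made up. A row lasts 1/8 s, in which the tool goes at most 62.5 mm and 10.7 degrees, less where a joint would pass 70% of its speed; a pose out of reach is approached as far as the arm can. A call is refused whole if a number of a shift passes 0.0625 or a number of a turn 10.7, either way. A call with a gripper value outside its range is refused whole. The fingers move at their own pace and stop on an object; the grip force is fixed at half the most. Time passes only in rows, so rows that do not move let the fingers close. It gives the time, the measured TCP pose, the force, the opening and the grip force at its end, in the units of the state.
- state(): the state, without advancing time (a new reading comes with each control period).
- eyes.grab_frame(name): name is "scene" or "top" or "wrist"; returns a dict with "img" (420x560x3 uint8, red, green, blue), "vertical_fov" (degrees; the focal length in pixels is half the picture's height over the tangent of half this angle, whatever the lens; pixels are square), "cx", "cy" (the principal point, pixels), "k1" (the pictures are not rectified: a ray, as slopes to the right and down, at radius r is drawn at 1 + k1 r^2 times it, then the intrinsics apply), "R" (3x3) and "t" (3): a world point X has camera coordinates R X + t. Camera axes: x right, y down, z forward; pixel columns grow to the right and rows downward; lengths in m; the calibration is good to about 2 mm. A picture is of the moment at which its call begins. There is no depth.
- ticket.finish_job(): hands the job in; it is judged then, once.
Trained networks look in a picture, given as the dict that the camera call returned (one of the last four; its "shot" number tells which), for a name from the list of things; names that differ only in an ending like _2 or _b are one class to them, and where a whole thing is asked for, a point or a joint stands for the part that bears it (a point fixed in the world has none). Each returns a list of dicts, best first, with "confidence" (0 to 1); they miss things now and then, are a little off and sometimes report something else, mostly with a low value. They report only what shows in the picture. A call takes as long as a camera call. They do not tell look-alikes from the thing itself.
- eyes.boxes_of(name, picture): "at" ([x, y, z] in m, in world coordinates, good to about 4 mm: the middle of the surface that is visible of it).
- eyes.spot_point(name, picture): "at" ([x, y, z] in m, in world coordinates, good to about 4 mm: a listed point, or the origin of a listed thing).
The state is a dict: "t": time; "joints": joint angles; "qd": joint speeds; "tau": joint torques, N m; "tool_pos": TCP position; "orientation": TCP orientation; "contact_force": force on the tool from outside, world axes, zero at the start; "wrist_torque": the same for the moment, N m; "grip_width": finger opening in m; "gripper_force": force on a finger pad.
Only numpy, scipy, OpenCV 4.12 (cv2) and the standard library are available. Lean on these libraries where they do the work, as an engineer would, in place of code of your own. Each camera call takes 0.05 s, during which the arm holds its last target. There are 200 camera calls.

## Working session

There is one attempt and no reset: what is moved stays moved. The work goes in short steps, Python scripts to look and compute and a tool call to move; the robot and the scene stay as the last step left them, time stands still between calls to the robot, and variables do not carry over. Pictures are saved under pics/ and viewed, at most 10 in all, crops included, and the job is handed in when it is done.

Besides the shell and the picture viewer there is one more tool, called by a JSON object that holds its "name" and its "arguments", one argument or row to a line. move_arm: Moves the arm, as the interface text tells. Its arguments: {"type":"object","properties":{"rows":{"type":"array","items":{"type":"array","items":{"type":"number"}}}},"required":["rows"]}

```bash
mkdir -p pics; cat > h.py <<'E'
from workcell import state, eyes, ticket, manip
import numpy as np, cv2
from scipy.spatial.transform import Rotation as Ro
def ray_z(f,u,v,z):
    h=f["img"].shape[0]; F=h/2/np.tan(np.radians(f["vertical_fov"])/2)
    d=np.array([(u-f["cx"])/F,(v-f["cy"])/F]); s=d.copy()
    for _ in range(20): s=d/(1+f["k1"]*(s@s))
    R=np.array(f["R"]);t=np.array(f["t"]); C=-R.T@t; w=R.T@np.array([s[0],s[1],1])
    return C+w*(z-C[2])/w[2]
def proj(f,X):
    h=f["img"].shape[0]; F=h/2/np.tan(np.radians(f["vertical_fov"])/2)
    c=np.array(f["R"])@np.array(X)+np.array(f["t"]); s=c[:2]/c[2]; s=s*(1+f["k1"]*(s@s))
    return s*F+[f["cx"],f["cy"]]
def save(f,n): cv2.imwrite("pics/"+n,f["img"][:,:,::-1])
E
python3 - <<'E'
from h import *
s=state(); print(s, manip.pinch_z)
for c in ["top","scene"]:
    f=eyes.grab_frame(c); save(f,c+"0.png")
    for n in ["knob_grip","index_tip","vee_center","tray_in","index_base","collar","vee_block","bushing"]:
        print(c,n,[(np.round(d["at"],3).tolist(),round(d["confidence"],2),np.round(proj(f,d["at"])).tolist()) for d in eyes.spot_point(n,f)[:4]])
E
```

```text
{'t': 0.0, 'joints': array([ 1.30811038,  0.32185748, -0.07009008,  1.45169731,  0.02258943,
        1.37078473, -0.05691431]), 'qd': array([ 0.00150886, -0.00124063,  0.00018689, -0.00192098,  0.00116194,
        0.00235602,  0.0003342 ]), 'tau': array([-7.13862914e-05, -4.93577242e+01, -3.82334925e-01, -3.14334440e+01,
        1.28287525e-02,  1.15268273e-02, -9.62106895e-06]), 'tool_pos': array([ 0.1775401 , -0.62506995,  0.40358961]), 'orientation': array([-3.10964267e+00, -4.33152625e-01,  5.58500370e-04]), 'contact_force': array([-0.21846744,  0.62931533, -0.04090056]), 'wrist_torque': array([ 0.04246423, -0.02582304, -0.01060233]), 'gripper_force': 0.0, 'grip_width': 0.08528509141970446} 0.1547
top knob_grip [([0.543, 0.058, 0.083], 0.97, [266.0, 194.0])]
top index_tip [([0.477, 0.135, 0.052], 0.61, [244.0, 214.0])]
top vee_center [([0.55, 0.302, 0.027], 0.72, [198.0, 194.0]), ([0.56, 0.157, 0.073], 0.67, [238.0, 189.0]), ([0.635, 0.298, 0.016], 0.54, [201.0, 171.0]), ([0.729, 0.24, 0.019], 0.44, [218.0, 146.0])]
top tray_in [([0.554, -0.26, 0.008], 0.97, [355.0, 196.0])]
top 
[... 570 characters left out ...]
center [([0.565, 0.158, 0.068], 0.95, [300.0, 243.0]), ([0.555, 0.303, 0.024], 0.58, [335.0, 284.0]), ([0.735, 0.243, 0.018], 0.51, [267.0, 301.0])]
scene tray_in [([0.548, -0.262, 0.001], 0.93, [232.0, 190.0]), ([0.711, -0.124, -0.002], 0.15, [209.0, 228.0])]
scene index_base [([0.543, 0.094, 0.003], 0.78, [292.0, 245.0])]
scene collar [([0.584, -0.317, 0.004], 0.46, [215.0, 186.0]), ([0.561, 0.157, 0.07], 0.18, [301.0, 242.0])]
scene vee_block [([0.561, 0.155, 0.039], 0.85, [300.0, 250.0]), ([0.552, 0.305, 0.004], 0.81, [336.0, 289.0]), ([0.735, 0.241, 0.006], 0.8, [266.0, 304.0]), ([0.638, 0.292, -0.002], 0.69, [307.0, 302.0])]
scene bushing [([0.468, -0.025, 0.04], 0.62, [289.0, 207.0])]
```

View pics/top0.png

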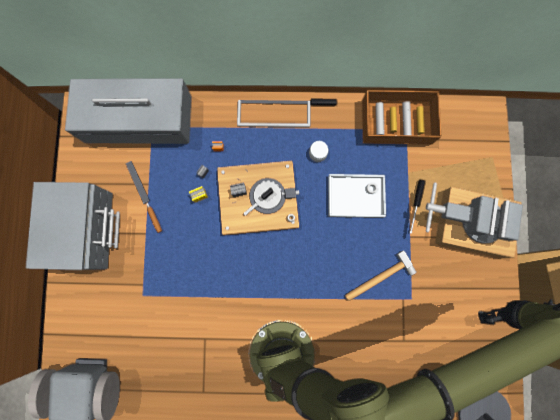

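View pics/scene0.png

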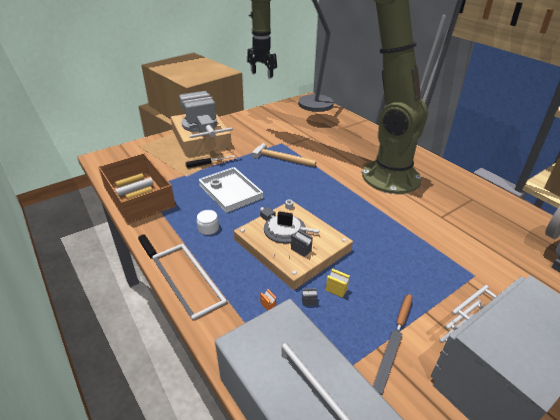

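The vee block is the dark one on the board at about px (239,190) in the top view. The tray is at (355,196) with the collar at (372,188), in its right (-y) half, and the dial is at (266,194). I'll move above the vee block and look with the wrist camera.

{"name": "move_arm", "arguments": {
  "rows": [
    [1,0.046,0.0375,0,0,0,5],
    [1,0.046,0.0375,0,0,0,5],
    [1,0.046,0.0375,0,0,0,5],
    [1,0.046,0.0375,0,0,0,5],
    [1,0.046,0.0375,0,0,0,5]
  ]
}}

```text
t: 1.52
tool_pos: [0.4089, -0.4364, 0.4051]
orientation: [2.942, 1.1, 0.0]
contact_force: [0.3, -0.6, 0.2]
grip_width: 0.0856
gripper_force: 0.0
```

{"name": "move_arm", "arguments": {
  "rows": [
    [1,0.046,0.0375,0,0,0,5],
    [1,0.011,0.059,0,0,0,6],
    [1,0.011,0.059,0,0,0,6],
    [1,0.011,0.059,0,0,0,6],
    [1,0.011,0.059,0,0,0,6]
  ]
}}

```text
t: 2.15
tool_pos: [0.4977, -0.1623, 0.405]
orientation: [2.572, 1.803, 0.0]
contact_force: [0.1, 0.1, -0.5]
grip_width: 0.0852
gripper_force: 0.0
```

{"name": "move_arm", "arguments": {
  "rows": [
    [1,0.011,0.059,0,0,0,6],
    [1,0.011,0.059,0,0,0,6],
    [1,0.011,0.059,0,0,0,6],
    [1,0.011,0.059,0,0,0,6],
    [1,0.011,0.059,0,0,0,6]
  ]
}}

```text
t: 2.78
tool_pos: [0.5527, 0.1324, 0.4052]
orientation: [2.018, 2.406, 0.001]
contact_force: [0.4, 0.2, -0.7]
grip_width: 0.0854
gripper_force: 0.0
```

```bash
python3 - <<'E'
from h import *
s=state(); print(s["t"],s["tool_pos"],s["joints"],Ro.from_rotvec(s["orientation"]).as_matrix().round(3))
f=eyes.grab_frame("wrist"); save(f,"w1.png"); print("cam",-np.array(f["R"]).T@np.array(f["t"]))
for n in ["knob_grip","index_tip","vee_center","index_base","vee_block"]:
    print(n,[(np.round(d["at"],3).tolist(),round(d["confidence"],2),np.round(proj(f,d["at"])).tolist()) for d in eyes.spot_point(n,f)[:4]])
E
```

```text
2.775 [0.55272629 0.13235653 0.40517696] [ 0.4156784   0.22467655 -0.80058744  1.63625524  0.16565925  1.3494692
 -0.23397608] [[-0.174  0.985  0.001]
 [ 0.985  0.174 -0.001]
 [-0.001  0.001 -1.   ]]
cam [0.54018459 0.20316135 0.37534071]
knob_grip [([0.471, -0.021, 0.041], 0.75, [187.0, 309.0]), ([0.545, 0.052, 0.084], 0.56, [258.0, 280.0])]
index_tip [([0.477, 0.135, 0.054], 0.69, [204.0, 180.0])]
vee_center [([0.554, 0.303, 0.028], 0.89, [313.0, 12.0]), ([0.635, 0.294, 0.022], 0.82, [393.0, 41.0]), ([0.557, 0.156, 0.068], 0.66, [289.0, 175.0])]
index_base [([0.537, 0.092, 0.003], 0.56, [261.0, 217.0])]
vee_block [([0.558, 0.158, 0.042], 0.88, [289.0, 169.0]), ([0.64, 0.295, 0.001], 0.82, [391.0, 46.0]), ([0.733, 0.245, 0.004], 0.64, [463.0, 112.0]), ([0.552, 0.303, 0.0], 0.56, [308.0, 21.0])]
```

View pics/w1.png

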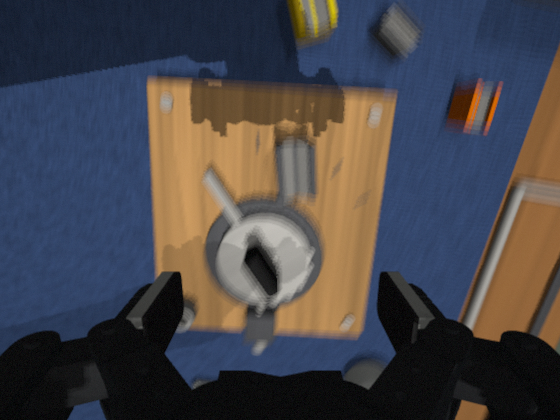

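The blurred wrist view shows the vee block at about px (296,168), behind the dial at (262,255), with the arm tip at (207,172). I'll retake it now the arm is still and crop in.

```bash
python3 - <<'E'
from h import *
import pickle
f=eyes.grab_frame("wrist"); pickle.dump(f,open("w2.pkl","wb"))
c=cv2.resize(f["img"][70:350,140:420],None,fx=2.1,fy=2.1,interpolation=cv2.INTER_CUBIC); cv2.imwrite("pics/w2.png",c[:,:,::-1])
print(state()["tool_pos"])
E
```

```text
[0.55288908 0.12882889 0.40459118]
```

View pics/w2.png

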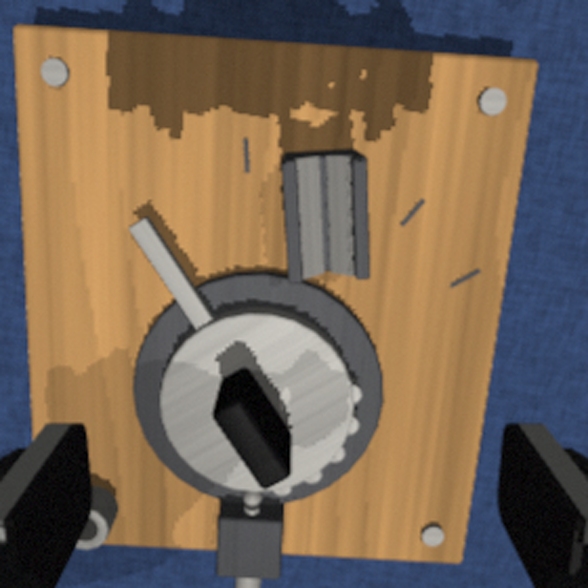

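```bash
python3 - <<'E'
from h import *
import pickle
f=pickle.load(open("w2.pkl","rb"))
g=lambda u,v,z: ray_z(f,u/2.1+140,v/2.1+70,z)
P=[g(u,v,.095) for u,v in [(284,160),(366,159),(369,277),(291,282)]]
print(np.round(P,4),np.mean(P,0))
for i in range(4):
    d=P[(i+1)%4]-P[i]; print(np.linalg.norm(d),np.degrees(np.arctan2(d[1],d[0])))
B=[g(u,v,.04) for u,v in [(14,26),(538,60),(463,563),(38,545)]]; print("board",np.round(B,4),np.mean(B,0))
for i in range(4):
    d=B[(i+1)%4]-B[i]; print(np.linalg.norm(d),np.degrees(np.arctan2(d[1],d[0])))
A=g(140,222,.0585);print("tip",A)
W=[g(u,v,.103) for u,v in [(240,368),(215,410),(262,486),(290,470)]]; print("wing",np.round(W,4),np.mean(W,0))
L=[g(u,v,.04)[:2] for u,v in [(247,154),(412,212),(465,278)]]; print(np.round(L,4))
s=state(); R=Ro.from_rotvec(s["orientation"]).as_matrix(); print("tooly deg",np.degrees(np.arctan2(R[1,1],R[0,1])),R[:,2])
E
```

```text
[[0.54   0.1788 0.095 ]
 [0.572  0.1846 0.095 ]
 [0.5827 0.1377 0.095 ]
 [0.5511 0.1301 0.095 ]] [0.56143701 0.15781553 0.095     ]
0.032459006973289614 10.385664069444053
0.0481098784194006 -77.134426926166
0.0324711811074223 -166.50939912904897
0.04986858021058948 102.81887872971717
board [[ 0.4105  0.2124  0.04  ]
 [ 0.6466  0.2381  0.04  ]
 [ 0.6762 -0.0284  0.04  ]
 [ 0.4389 -0.0572  0.04  ]] [0.54305121 0.0912278  0.04      ]
0.23753817305771663 6.214960868739479
0.26817472744334414 -83.6621002745908
0.23904378825917316 -173.08916665536358
0.2710788251456171 96.0220786225126
tip [0.4793814  0.13731546 0.0585    ]
wing [[0.5359 0.0919 0.103 ]
 [0.5282 0.0711 0.103 ]
 [0.5537 0.0383 0.103 ]
 [0.5646 0.0482 0.103 ]] [0.5456112  0.06236879 0.103     ]
[[0.5222 0.1744]
 [0.605  0.1607]
 [0.6381 0.133 ]]
tooly deg 9.677351216758469 [-4.18847722e-05 -1.18622753e-03 -9.99999296e-01]
```

{"name": "move_arm", "arguments": {
  "rows": [
    [1,0.004,0.014,-0.03,0,0,1.3],
    [1,0.004,0.014,-0.04,0,0,1.3],
    [1,0,0,-0.04,0,0,0],
    [1,0,0,-0.04,0,0,0],
    [1,0,0,-0.03,0,0,0]
  ]
}}

```text
t: 3.75
tool_pos: [0.5606, 0.1563, 0.2229]
orientation: [1.972, 2.446, -0.003]
contact_force: [0.1, 0.4, 0.7]
grip_width: 0.0855
gripper_force: 0.0
```

{"name": "move_arm", "arguments": {
  "rows": [
    [1,0,0,0,0,0,0],
    [0.5,0,0,0,0,0,0],
    [0.3,0,0,0,0,0,0],
    [0.2,0,0,0,0,0,0],
    [0.1,0,0,0,0,0,0]
  ]
}}

```text
t: 4.38
tool_pos: [0.5611, 0.1589, 0.2262]
orientation: [1.966, 2.448, 0.002]
contact_force: [-0.4, -0.6, 6.4]
grip_width: 0.0333
gripper_force: 61.7
```

{"name": "move_arm", "arguments": {
  "rows": [
    [0,0,0,0,0,0,0],
    [0,0,0,0,0,0,0],
    [0,0,0,0,0,0,0],
    [0,0,0,0,0,0,0]
  ]
}}

```text
t: 4.88
tool_pos: [0.5611, 0.1589, 0.2262]
orientation: [1.966, 2.448, 0.002]
contact_force: [-1.3, -0.7, 6.3]
grip_width: 0.0334
gripper_force: 61.7
```

{"name": "move_arm", "arguments": {
  "rows": [
    [0,0,0,0.03,0,0,0],
    [0,0,0,0.04,0,0,0],
    [0,0,0,0.04,0,0,0],
    [0,0,-0.03,0.02,0,0,0],
    [0,0,-0.05,0,0,0,0]
  ]
}}

```text
t: 5.5
tool_pos: [0.5604, 0.0806, 0.3563]
orientation: [1.96, 2.453, 0.005]
contact_force: [0.7, -1.1, -5.3]
grip_width: 0.0334
gripper_force: 61.2
```

{"name": "move_arm", "arguments": {
  "rows": [
    [0,-0.002,-0.05,0,0,0,-2],
    [0,-0.002,-0.05,0,0,0,-2],
    [0,-0.002,-0.05,0,0,0,-2],
    [0,-0.002,-0.05,0,0,0,-2],
    [0,-0.002,-0.05,0,0,0,-2]
  ]
}}

```text
t: 6.12
tool_pos: [0.5498, -0.1727, 0.3537]
orientation: [-2.173, -2.267, 0.001]
contact_force: [1.2, -0.7, -4.2]
grip_width: 0.0336
gripper_force: 61.1
```

{"name": "move_arm", "arguments": {
  "rows": [
    [0,0,-0.035,0,0,0,0],
    [0,0,-0.008,0,0,0,0],
    [0,0,0,0,0,0,0]
  ]
}}

```text
t: 6.5
tool_pos: [0.5503, -0.2141, 0.3538]
orientation: [-2.172, -2.267, -0.0]
contact_force: [1.0, -0.3, -5.2]
grip_width: 0.0336
gripper_force: 61.1
```

```bash
python3 - <<'E'
from h import *
s=state(); R=Ro.from_rotvec(s["orientation"]).as_matrix(); print(s["t"],s["tool_pos"],s["grip_width"],s["joints"].round(2),np.degrees(np.arctan2(R[1,1],R[0,1])))
f=eyes.grab_frame("wrist"); save(f,"w3.png")
g=eyes.grab_frame("top"); c=cv2.resize(g["img"][150:250,200:410],None,fx=3.5,fy=3.5,interpolation=cv2.INTER_CUBIC);
w=cv2.resize(f["img"],(735,551)); 
cv2.imwrite("pics/t3.png",c[:,:,::-1])
for F in (f,g):
  for n in ["tray_in","collar","vee_block"]:
    print(n,[(np.round(d["at"],3).tolist(),round(d["confidence"],2),np.round(proj(F,d["at"])).tolist()) for d in eyes.spot_point(n,F)[:3]])
import pickle; pickle.dump((f,g),open("t3.pkl","wb"))
E
```

```text
6.5 [ 0.55027062 -0.21409471  0.35377296] 0.03363364398736009 [ 0.83  0.28 -0.59  1.65  0.16  1.26  0.25] 2.429944166221553
tray_in []
collar []
vee_block [([0.547, -0.214, 0.171], 0.86, [275.0, 269.0])]
tray_in [([0.554, -0.26, 0.005], 0.74, [355.0, 196.0]), ([0.553, -0.214, 0.169], 0.35, [350.0, 187.0])]
collar []
vee_block [([0.55, 0.304, 0.0], 0.68, [199.0, 195.0]), ([0.733, 0.244, 0.0], 0.66, [217.0, 147.0]), ([0.551, -0.216, 0.168], 0.62, [351.0, 188.0])]
```

View pics/w3.png

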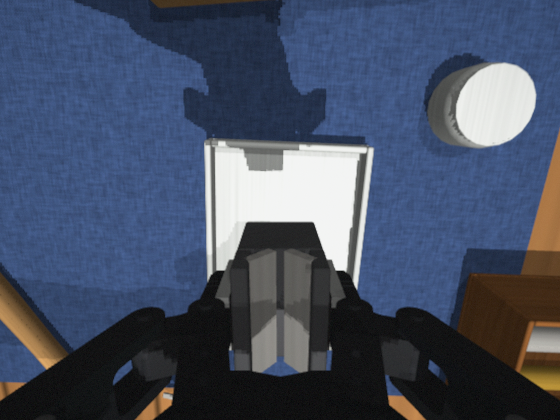

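The wrist view shows the block firmly held over the tray. The tray's +y wall runs from px (206,141) to (373,148).

```bash
python3 - <<'E'
from h import *
import pickle
f,g=pickle.load(open("t3.pkl","rb"))
a,b=[ray_z(f,u,v,.028) for u,v in [(206,141),(373,148)]]; d=b-a
print(a,b,np.linalg.norm(d),np.degrees(np.arctan2(d[1],d[0])))
m=(a+b)/2; n=np.array([d[1],-d[0],0])/np.linalg.norm(d); print("centre",m+n*.1,"halfcentre",m+n*.053)
for v in (200,250): pass
E
```

```text
[ 0.48242159 -0.16192895  0.028     ] [ 0.62936586 -0.16179008  0.028     ] 0.14694432921651593 0.054146539079574015
centre [ 0.55598823 -0.26185947  0.028     ] halfcentre [ 0.55594381 -0.21485949  0.028     ]
```

{"name": "move_arm", "arguments": {
  "rows": [
    [0,0.004,0,-0.04,0,0,-2.4],
    [0,0,0,-0.045,0,0,0],
    [0,0,0,-0.045,0,0,0],
    [0,0,0,-0.025,0,0,0],
    [0,0,0,-0.004,0,0,0]
  ]
}}

```text
t: 7.52
tool_pos: [0.5537, -0.2139, 0.1937]
orientation: [-2.217, -2.22, 0.002]
contact_force: [-0.4, 0.5, -4.2]
grip_width: 0.0334
gripper_force: 60.9
```

{"name": "move_arm", "arguments": {
  "rows": [
    [0,0,0,-0.001,0,0,0],
    [0,0,0,-0.001,0,0,0],
    [0,0,0,0,0,0,0]
  ]
}}

```text
t: 7.9
tool_pos: [0.5551, -0.2144, 0.1949]
orientation: [2.219, 2.221, 0.001]
contact_force: [0.1, 0.5, -4.5]
grip_width: 0.0332
gripper_force: 60.9
```

{"name": "move_arm", "arguments": {
  "rows": [
    [0,0,0,-0.002,0,0,0],
    [0,0,0,0,0,0,0],
    [0,0,0,-0.002,0,0,0],
    [0,0,0,0,0,0,0]
  ]
}}

```text
t: 8.4
tool_pos: [0.5551, -0.2143, 0.1922]
orientation: [2.22, 2.222, -0.001]
contact_force: [-4.8, 0.7, 11.4]
grip_width: 0.0331
gripper_force: 62.9
```

{"name": "move_arm", "arguments": {
  "rows": [
    [0,0,0,-0.001,0,0,0],
    [0,0,0,0,0,0,0]
  ]
}}

```text
t: 8.65
tool_pos: [0.5551, -0.2142, 0.1921]
orientation: [2.219, 2.222, -0.002]
contact_force: [-7.7, 2.7, 16.9]
grip_width: 0.0335
gripper_force: 63.8
```

{"name": "move_arm", "arguments": {
  "rows": [
    [0.5,0,0,0.001,0,0,0],
    [0.65,0,0,0,0,0,0],
    [0.65,0,0,0,0,0,0],
    [0.65,0,0,0,0,0,0]
  ]
}}

```text
t: 9.15
tool_pos: [0.5546, -0.2143, 0.1896]
orientation: [-2.22, -2.222, -0.0]
contact_force: [-0.3, 0.4, -0.6]
grip_width: 0.0555
gripper_force: 0.0
```

{"name": "move_arm", "arguments": {
  "rows": [
    [0.65,0,0,0.02,0,0,0],
    [0.65,0,0,0.04,0,0,0],
    [0.65,0,0,0.05,0,0,0],
    [0.65,0,0,0.05,0,0,0],
    [0.65,0,0,0.02,0,0,0]
  ]
}}

```text
t: 9.78
tool_pos: [0.5554, -0.214, 0.3747]
orientation: [2.215, 2.218, 0.003]
contact_force: [-0.1, -0.1, -0.0]
grip_width: 0.0556
gripper_force: 0.0
```

```bash
python3 - <<'E'
from h import *
s=state(); print(s["t"],s["tool_pos"],s["grip_width"],s["contact_force"])
f=eyes.grab_frame("wrist"); save(f,"w4.png")
E
```

```text
9.775 [ 0.55542063 -0.21396299  0.37470209] 0.05559002314675027 [-0.07809505 -0.13135641 -0.04365533]
```

View pics/w4.png

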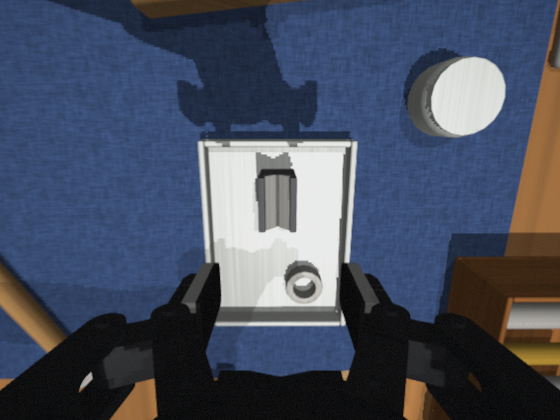

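The block stands upright in the +y half of the tray, at about px (277,200). The collar at (304,284) hasn't moved. Next I'll go to the dial.

{"name": "move_arm", "arguments": {
  "rows": [
    [1,-0.002,0.045,0,0,0,6.6],
    [1,-0.002,0.045,0,0,0,6.6],
    [1,-0.002,0.045,0,0,0,6.7],
    [1,-0.002,0.045,0,0,0,6.7],
    [1,-0.002,0.045,0,0,0,6.7]
  ]
}}

```text
t: 10.45
tool_pos: [0.5439, 0.0121, 0.3687]
orientation: [-1.484, -2.767, 0.001]
contact_force: [0.8, -0.2, 0.5]
grip_width: 0.0854
gripper_force: 0.0
```

{"name": "move_arm", "arguments": {
  "rows": [
    [1,0,0.045,0,0,0,6.7],
    [1,0,0,0,0,0,0],
    [1,0,0,0,0,0,0]
  ]
}}

```text
t: 10.82
tool_pos: [0.5444, 0.0551, 0.3689]
orientation: [-1.327, -2.847, 0.002]
contact_force: [-0.2, -0.5, 0.3]
grip_width: 0.0858
gripper_force: 0.0
```

```bash
python3 - <<'E'
from h import *
import pickle
s=state(); R=Ro.from_rotvec(s["orientation"]).as_matrix(); print(s["t"],s["tool_pos"],s["joints"].round(2),np.degrees(np.arctan2(R[1,1],R[0,1])))
f=eyes.grab_frame("wrist"); pickle.dump(f,open("w5.pkl","wb"))
for n in ["knob_grip","index_tip"]:
    print(n,[(np.round(d["at"],3).tolist(),round(d["confidence"],2),np.round(proj(f,d["at"])).tolist()) for d in eyes.spot_point(n,f)[:4]])
c=cv2.resize(f["img"][120:400,140:420],None,fx=2.1,fy=2.1,interpolation=cv2.INTER_CUBIC); cv2.imwrite("pics/w5.png",cv2.convertScaleAbs(c[:,:,::-1],alpha=1.5,beta=20))
E
```

```text
10.825 [0.54440721 0.05506432 0.36886863] [ 0.6   0.21 -0.84  1.73  0.16  1.28  0.42] 40.020956956019795
knob_grip [([0.547, 0.052, 0.083], 0.95, [281.0, 219.0])]
index_tip [([0.474, 0.134, 0.053], 0.81, [277.0, 77.0])]
```

View pics/w5.png

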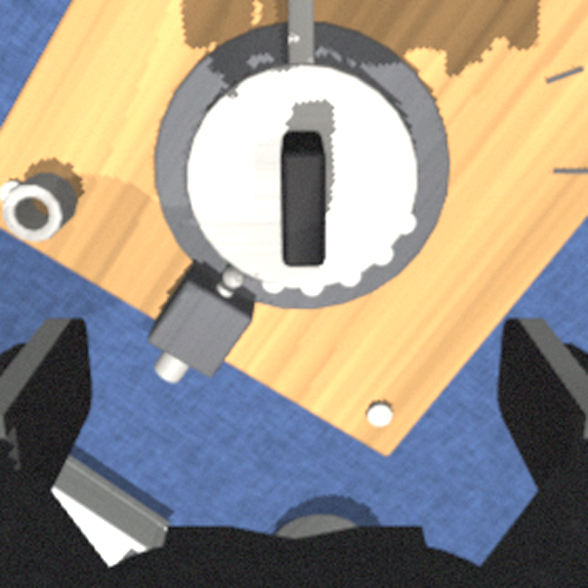

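```bash
python3 - <<'E'
from h import *
import pickle
f=pickle.load(open("w5.pkl","rb"))
g=lambda u,v,z: ray_z(f,u/2.1+140,v/2.1+120,z)
P=np.array([g(u,v,.103) for u,v in [(284,152),(322,152),(326,266),(282,266)]]); print(P.round(4),P.mean(0))
d=(P[0]+P[1]-P[2]-P[3])/2; print(np.linalg.norm(d),np.degrees(np.arctan2(d[1],d[0])))
C=[g(u,v,.061) for u,v in [(187,172),(417,175),(301,66),(301,289)]]; print(np.mean(C,0),np.linalg.norm(C[0]-C[1]),np.linalg.norm(C[2]-C[3]))
t=g(301,20,.0585); c=np.mean(C,0); print("arm",np.degrees(np.arctan2(*(t-c)[1::-1])))
E
```

```text
[[0.5276 0.0692 0.103 ]
 [0.5377 0.0777 0.103 ]
 [0.5665 0.0465 0.103 ]
 [0.5542 0.0362 0.103 ]] [0.54650452 0.05739926 0.103     ]
0.04239968910052449 130.69567131402596
[0.54543131 0.05812037 0.061     ] 0.09502279699704756 0.09529007890657308
arm 130.33161293174825
```

The arm and wing are aligned with the tool (px (301,20) down to (303,210)), and the axis is near (0.546, 0.0575). Descending to grip.

{"name": "move_arm", "arguments": {
  "rows": [
    [0.7,0.0015,0.0025,-0.04,0,0,0.4],
    [0.6,0,0,-0.04,0,0,0],
    [0.5,0,0,-0.03,0,0,0],
    [0.5,0,0,-0.015,0,0,0],
    [0.5,0,0,0,0,0,0]
  ]
}}

```text
t: 11.6
tool_pos: [0.546, 0.0575, 0.2441]
orientation: [-1.317, -2.85, 0.001]
contact_force: [1.0, -0.7, 0.4]
grip_width: 0.0433
gripper_force: 0.0
```

{"name": "move_arm", "arguments": {
  "rows": [
    [0.4,0,0,0,0,0,0],
    [0.25,0,0,0,0,0,0],
    [0.15,0,0,0,0,0,0],
    [0,0,0,0,0,0,0],
    [0,0,0,0,0,0,0]
  ]
}}

```text
t: 12.22
tool_pos: [0.5461, 0.0579, 0.2461]
orientation: [1.316, 2.852, -0.003]
contact_force: [-4.7, -2.2, 6.4]
grip_width: 0.0148
gripper_force: 59.0
```

```bash
cat >> h.py <<'E'
def yaw(s):
    R=Ro.from_rotvec(s["orientation"]).as_matrix(); return np.degrees(np.arctan2(R[1,1],R[0,1]))
def st():
    s=state(); y=yaw(s); print("t",s["t"],"pos",s["tool_pos"].round(4),"yaw",round(y,2),"q",round(2.269-np.radians(y+90-6.4),3),"F",s["contact_force"].round(1),"M",s["wrist_torque"].round(2),"w",round(s["grip_width"],4),round(s["gripper_force"],1),"j",s["joints"].round(2))
E
python3 -c "from h import *; st()"
```

```text
t 12.225 pos [0.5461 0.0579 0.2461] yaw 40.44 q 0.104 F [-4.7 -2.2  6.4] M [-0.22  0.71 -0.01] w 0.0148 59.0 j [ 0.54  0.35 -0.8   1.86  0.29  1.05  0.33]
```

{"name": "move_arm", "arguments": {
  "rows": [
    [0,0,0,0,0,0,-4],
    [0,0,0,0,0,0,-5],
    [0,0,0,0,0,0,-5],
    [0,0,0,0,0,0,-5],
    [0,0,0,0,0,0,-5]
  ]
}}

```text
t: 12.85
tool_pos: [0.5462, 0.0579, 0.2461]
orientation: [1.884, 2.512, -0.002]
contact_force: [-2.8, -0.9, 5.9]
grip_width: 0.0151
gripper_force: 59.0
```

```bash
python3 -c "from h import *; st()"
```

```text
t 12.85 pos [0.5462 0.0579 0.2461] yaw 16.27 q 0.526 F [-2.8 -0.9  5.9] M [-0.31  0.63 -0.12] w 0.0151 59.0 j [ 0.48  0.33 -0.73  1.86  0.25  1.05 -0.07]
```

{"name": "move_arm", "arguments": {
  "rows": [
    [0,0,0,0,0,0,-4],
    [0,0,0,0,0,0,0]
  ]
}}

```text
t: 13.1
tool_pos: [0.5462, 0.0579, 0.2461]
orientation: [1.967, 2.447, -0.002]
contact_force: [-2.9, -1.7, 5.4]
grip_width: 0.0151
gripper_force: 58.9
```

```bash
python3 -c "from h import *; st()"
```

```text
t 13.1 pos [0.5462 0.0579 0.2461] yaw 12.41 q 0.593 F [-2.9 -1.7  5.4] M [-0.31  0.54  0.01] w 0.0151 58.9 j [ 0.47  0.33 -0.72  1.86  0.25  1.04 -0.13]
```

{"name": "move_arm", "arguments": {
  "rows": [
    [0,0,0,0,0,0,-4],
    [0,0,0,0,0,0,-4],
    [0,0,0,0,0,0,-4],
    [0,0,0,0,0,0,-5],
    [0,0,0,0,0,0,-4]
  ]
}}

```text
t: 13.72
tool_pos: [0.5463, 0.0579, 0.2461]
orientation: [2.382, 2.046, -0.001]
contact_force: [-1.9, -1.2, 4.9]
grip_width: 0.0151
gripper_force: 58.8
```

{"name": "move_arm", "arguments": {
  "rows": [
    [0,0,0,0,0,0,0]
  ]
}}

```text
t: 13.85
tool_pos: [0.5463, 0.0579, 0.2461]
orientation: [2.379, 2.049, -0.001]
contact_force: [-2.5, -1.8, 5.5]
grip_width: 0.0154
gripper_force: 58.9
```

```bash
python3 -c "from h import *; st()"
```

```text
t 13.85 pos [0.5463 0.0579 0.2461] yaw -8.55 q 0.959 F [-2.5 -1.8  5.5] M [-0.39  0.61 -0.  ] w 0.0154 58.9 j [ 0.42  0.31 -0.66  1.86  0.22  1.04 -0.48]
```

{"name": "move_arm", "arguments": {
  "rows": [
    [0,0,0,0,0,0,-4],
    [0,0,0,0,0,0,-4],
    [0,0,0,0,0,0,-4],
    [0,0,0,0,0,0,-4],
    [0,0,0,0,0,0,-2]
  ]
}}

```text
t: 14.48
tool_pos: [0.5464, 0.0578, 0.2461]
orientation: [2.672, 1.649, 0.0]
contact_force: [-2.4, -2.0, 5.5]
grip_width: 0.0151
gripper_force: 58.9
```

{"name": "move_arm", "arguments": {
  "rows": [
    [0,0,0,0,0,0,-2],
    [0,0,0,0,0,0,0]
  ]
}}

```text
t: 14.72
tool_pos: [0.5464, 0.0578, 0.2461]
orientation: [2.699, 1.605, 0.0]
contact_force: [-2.6, -2.1, 5.7]
grip_width: 0.0152
gripper_force: 58.9
```

```bash
python3 -c "from h import *; st()"
```

```text
t 14.725 pos [0.5464 0.0578 0.2461] yaw -28.53 q 1.308 F [-2.6 -2.1  5.7] M [-0.39  0.51 -0.07] w 0.0152 58.9 j [ 0.37  0.3  -0.6   1.86  0.2   1.03 -0.81]
```

{"name": "move_arm", "arguments": {
  "rows": [
    [0,0,0,0,0,0,-0.8],
    [0,0,0,0,0,0,0],
    [0,0,0,0,0,0,0]
  ]
}}

```text
t: 15.1
tool_pos: [0.5464, 0.0578, 0.2461]
orientation: [2.71, 1.586, 0.0]
contact_force: [-2.7, -2.6, 7.2]
grip_width: 0.015
gripper_force: 58.9
```

```bash
python3 - <<'E'
from h import *
st()
f=eyes.grab_frame("wrist"); c=f["img"]
print([(np.round(d["at"],3).tolist(),round(d["confidence"],2)) for d in eyes.spot_point("index_tip",f)[:2]])
cv2.imwrite("pics/w6.png",c[:,:,::-1])
E
```

```text
t 15.1 pos [0.5464 0.0578 0.2461] yaw -29.31 q 1.321 F [-2.7 -2.6  7.2] M [-0.39  0.56 -0.05] w 0.015 58.9 j [ 0.37  0.3  -0.6   1.86  0.2   1.03 -0.82]
[([0.597, 0.147, 0.052], 0.65)]
```

View pics/w6.png

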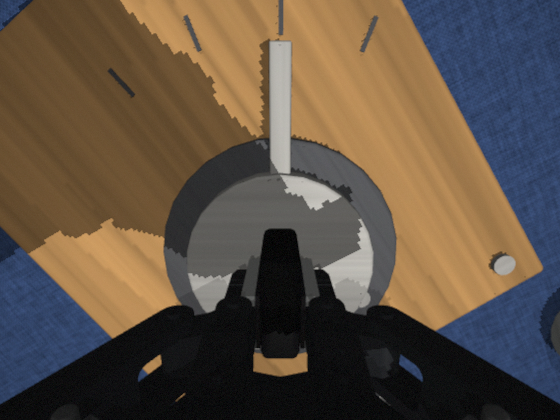

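The arm's tip (281,42) points at the third mark (281,15), with marks one and two to its left and the fourth to its right. I'll check the remaining moment and correct slightly.

{"name": "move_arm", "arguments": {
  "rows": [
    [0,0,0,0,0,0,-0.5],
    [0,0,0,0,0,0,0],
    [0,0,0,0,0,0,0]
  ]
}}

```text
t: 15.58
tool_pos: [0.5464, 0.0578, 0.2461]
orientation: [2.717, 1.574, 0.0]
contact_force: [-1.4, -2.7, 5.2]
grip_width: 0.015
gripper_force: 58.9
```

```bash
python3 -c "from h import *; st()"
```

```text
t 15.575 pos [0.5464 0.0578 0.2461] yaw -29.82 q 1.33 F [-1.4 -2.7  5.2] M [-0.38  0.56 -0.03] w 0.015 58.9 j [ 0.37  0.3  -0.6   1.86  0.2   1.03 -0.83]
```

{"name": "move_arm", "arguments": {
  "rows": [
    [0,0,0,0,0,0,0],
    [0,0,0,0,0,0,0]
  ]
}}

```text
t: 15.82
tool_pos: [0.5464, 0.0578, 0.2461]
orientation: [2.717, 1.574, 0.0]
contact_force: [-1.8, -1.4, 6.8]
grip_width: 0.0153
gripper_force: 58.9
```

```bash
python3 -c "from h import *; st()"
```

```text
t 15.825 pos [0.5464 0.0578 0.2461] yaw -29.82 q 1.33 F [-1.8 -1.4  6.8] M [-0.36  0.47 -0.01] w 0.0153 58.9 j [ 0.37  0.3  -0.6   1.86  0.2   1.03 -0.83]
```

Moment is about zero, the dial has settled in the third stop and the grip is at 59 N, so I'm handing in.

```bash
python3 -c "from h import *; print(ticket.finish_job())"
```

```text
the job is handed in; nothing more can be done
None
```

I put the vee block in the empty half of the tray, then turned the dial clockwise through three stops; the job is handed in with the dial settled in the third stop (about 1.33 rad by tool angle, near-zero moment) and the grip held at 59 N, at 15.8 s of the 54 s allowed.

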